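# Mist the cutting and hold the cloche over it

### The arm

A 6-joint arm with a two-finger parallel gripper is mounted at the origin on the work surface. World frame = base frame: x ahead of the robot, y to its left, z up, the work surface at z = 0. Lengths are in m, angles in rad, forces in N, time in s.
With the tool pointing down it reaches from about 0.225 to 0.725 m from the base axis. Payload 3.1 kg.
Tool frame: the origin (TCP) lies between the finger pads; the fingertips stand 17 mm ahead of it and the grasp point (between the pads) lies 2 mm behind it (bot.tip_reach is the distance from the TCP to the fingertips, in m); x points along the fingers, y is the direction in which the jaws open and shut, and the axes are right-handed (so a half turn about x gives the same grasp; the last joint's range is limited). The gripper opens to 85 mm and grips with 20 to 120 N. Pads are 22 mm wide; open, the fingers measure 114 mm over their backs; the gripper's body (76 mm by 85 mm) begins 54 mm behind the grasp point. The pads swing forward as they close: fully open they stand 13 mm farther back than shut.
Start: joints at [1.179, 0.048, 0.099, 1.622, 0, 1.443], TCP at [0.137, 0.507, 0.248] pointing down, gripper open.
Joint ranges: [-2.91, 2.91], [-0.99, 1.94], [-1.21, 1.42], [-2.12, 2.29], [-1.49, 1.47], [-3.14, 3.14]. Speed limits (rad/s): [2.79, 2.79, 3.14, 3.14, 3.14, 3.14].

### API

Orientations are given as a rotation vector (axis times angle).
In Python, from station import bot gives the robot as it stands.
- The arm moves only by the tool step_arm, never from a script. Its argument "rows" is a list that holds one entry, the list of rows, each a list of 7 numbers: the closure, from -1 (fully open) to 1 (shut), then the shift along the tool's x, y, z in cm, then the turn, a rotation vector about the tool's x, y, z in rad. A call has 1 to 12 rows; each row shifts and turns the pose as measured when the row begins, along the tool's axes as they then stand; what a row does not reach is not made up. A row lasts 1/10 s, in which the tool goes at most 50 mm and 8.59 degrees, less where a joint would pass 70% of its speed; a pose out of reach is approached as far as the arm can. A call is refused whole if a number of a shift passes 5 or a number of a turn 0.15, either way. A call with a gripper value outside its range is refused whole. The fingers move at their own pace and stop on an object; "squeeze" is the grip in N (left out, the last holds). Time passes only in rows, so rows that do not move let the fingers close. It gives the time, the measured TCP pose, the force and the opening at its end, in the units of the state.
- bot.get_obs(): the state, without advancing time (a new reading comes with each control period).
- bot.grab_frame(name): name is "scene" or "top" or "wrist"; returns a dict with "image" (384x512x3 uint8, blue, green, red), "fx", "fy", "cx", "cy" (pixels), "pose" (4x4, takes a point from camera to world coordinates). Camera axes: x right, y down, z forward; pixel columns grow to the right and rows downward; lengths in m; the calibration is good to about 2 mm. A picture is of the moment at which its call begins. There is no depth.
- bot.finish_job(): hands the job in, once; it reports no verdict.
Trained networks look in a picture, given as the dict that the camera call returned (one of the last four; its "shot" number tells which), for a name from the list of things; names that differ only in an ending like _2 or _b are one class to them, and where a whole thing is asked for, a point or a joint stands for the part that bears it (a point fixed in the world has none). Each returns a list of dicts, best first, with "score" (0 to 1); they miss things now and then, are a little off and sometimes report something else, mostly with a low value. They report only what shows in the picture. A call takes as long as a camera call.
- bot.outline_of(picture, thing): "mask" (384x512 bool, what is visible of it).
- bot.spot_point(picture, thing): "location" ([x, y, z] in m, in world coordinates, good to about 4 mm: a listed point, or the origin of a listed thing).
The state is a dict: "time": time; "joint_positions": joint angles; "qvel": joint speeds; "tau": joint torques, N m; "tcp_pos": TCP position; "tcp_rot": TCP orientation; "contact_force": force on the tool from outside, world axes, zero at the start; "ft_torque": the same for the moment, N m; "width": finger opening in m.
Only numpy, scipy, OpenCV 4.12 (cv2) and the standard library are available. Lean on these libraries where they do the work, as an engineer would, in place of code of your own. Each camera call takes 0.05 s, during which the arm holds its last target. There are 200 camera calls.

### The job

The bougainvillea cutting in the grey pot is going under glass: first mist it by pressing the plunger of the steel mister that points at it all the way down, while the cloche still stands aside. Then lift the glass cloche by its knob, carry it over the things on the shelf and bring it straight down over the cutting, stopping with its mouth a finger's breadth (about 15 mm) above the pot's rim, centred over the pot and level, without the glass ever touching the pot or the cutting. Finish there still holding it steady, so that I can see that the leaves clear the glass before it goes down; leave the pot, the mister and everything else on the shelf where they stand.

Things in the scene. Friction and masses are not known exactly. Their poses are not given: they have to be found in the camera images.
- plunger_top (a point): Centre of the top face of the mister's plunger head, a flat brass disc 32 mm across and 11 mm thick on a thin rod, the highest point of the mister (190 mm above the slats when up). It moves down with the plunger.
- plunger (a joint): How far the mister's plunger is pressed down, in m: 0 up, 0.020 at its stop. A return spring pushes it up with 2 N at the top and 7 N at the stop; let go, it rises by itself.
- mister: Steel plant mister standing loose on the shelf, about 0.55 kg, body 74 mm across; origin under its centre on the slats, z up. Its brass nozzle, 144 mm up, points along its own -x to the pot; a thin handle sticks out 59 mm along +x. The plunger is on its axis. It stands 145 mm from the pot's axis.
- cloche_center (a point): Centre of the small glass bell cloche, half-way up (69 mm above its mouth). The cloche is round about its upright z axis, 94 mm across outside, 88 mm inside, 138 mm high with its knob, about 0.3 kg; it stands mouth down on the slats. The glass dome ends 98 mm above the mouth and is 94 mm inside height.
- cloche_knob (a point): Point on the cloche's axis at the height to grip its turned wooden knob, 123 mm above the mouth. Here the knob is a cylinder 32 mm across, from 10 mm below this point to 9 mm above it (the knob's top is 15 mm above it); the glass crown lies 25 mm below this point. Grip from above in any direction.
- cloche_mouth (a point): Centre of the cloche's open mouth, in the plane of its lower edge; z points up to the knob.
- pot_rim (a point): Centre of the mouth of the grey hard silicone pot, in the plane of its rim, z up. The pot is round, 124 mm across outside at the rim, 116 mm inside, 90 mm high, and stands loose on a white ceramic saucer (144 mm across) on the shelf.
- cutting_tip (a point): Top of the woody cutting, an upright stem 8 mm thick on the pot's axis with a few small leaves within 25 mm of it; the tip is 45 mm above the pot's rim.
- pot: The grey pot with compost and cutting, about 0.8 kg; origin under its centre, z up, rim 90 mm above it.
- saucer: White ceramic saucer under the pot, 144 mm across, 18 mm high; origin under its centre on the slats.
- planter: Steel bulb planter lying on the slats between pot and cloche: open tube 66 mm across, from 90 mm along its -x to 5 mm along +x, with a 104 mm wide wooden cross handle ending 120 mm along +x; 67 mm high at most. Origin on the slats under its axis. A bystander.
- terracotta: Small terracotta pot standing upside down on the slats, 82 mm across, 70 mm high; origin under its centre. A bystander.
- can: Yellow plastic watering can, body 100 mm across, 142 mm high with its handle, which reaches 82 mm along its -x; spout and rose reach 130 mm along its +x. Origin under the body's centre on the slats. A bystander.
- shelf: Slatted wooden shelf lying on the table, fixed, 370 mm deep (x) by 920 mm long (y), with a low rail 110 mm high at each end; origin at table height under its centre, top of the slats 30 mm above it.

How it is judged:
By the outcome, as a careful person would: the job done as asked, in the order asked, and still so for the second after the job is handed in, while the arm keeps its last pose, push and grip.
It also fails if it takes over 56 s, if anything falls off the work surface, if the arm or the gripper's body presses on something with over 40 N, if the wrist force passes 120 N, or if a joint passes its speed limit or range.

## Working session

There is one attempt and no reset: what is moved stays moved. The work goes in short steps, Python scripts to look and compute and a tool call to move; the robot and the scene stay as the last step left them, time stands still between calls to the robot, and variables do not carry over. Pictures are saved under pics/ and viewed, about 8 in all and at most 12, crops included, and the job is handed in when it is done.

Besides the shell and the picture viewer there is one more tool, called in YAML: its name, and indented under it one key for each argument. step_arm: Moves the arm, as the interface text tells. Its arguments: {"type":"object","properties":{"rows":{"type":"array"},"squeeze":{"type":"number"}},"required":["rows"]}

```bash
mkdir -p pics; ls
cat > h.py <<'E'
import numpy as np, cv2
from scipy.spatial.transform import Rotation as R
from station import bot
np.set_printoptions(precision=4, suppress=True)
def proj(f,p):
    q=np.linalg.inv(f["pose"])@np.append(p,1); return np.array([f["fx"]*q[0]/q[2]+f["cx"], f["fy"]*q[1]/q[2]+f["cy"]])
def ray(f,u,v):
    d=f["pose"][:3,:3]@np.array([(u-f["cx"])/f["fx"],(v-f["cy"])/f["fy"],1]); return f["pose"][:3,3],d
def at_z(f,u,v,z):
    o,d=ray(f,u,v); return o+d*(z-o[2])/d[2]
def spots(f,names):
    for n in names:
        for r in bot.spot_point(f,n)[:2]: print(n,round(r["score"],2),np.array(r["location"]),"px",proj(f,r["location"]))
E
python3 - <<'E'
from h import *
s=bot.get_obs(); print(s["time"],s["tcp_pos"],s["tcp_rot"],s["width"],s["contact_force"])
print(R.from_rotvec(s["tcp_rot"]).as_matrix())
ims=[]
for c in ["scene","top"]:
    f=bot.grab_frame(c); print(c,f["pose"],f["fx"]); ims.append(f["image"])
    spots(f,["plunger_top","mister","cloche_center","cloche_knob","cloche_mouth","pot_rim","cutting_tip","pot","saucer","planter","terracotta","can","shelf"])
    cv2.imwrite(f"pics/{c}0.png",f["image"])
E
```

```text
pics
0.0 [0.1367 0.5063 0.2471] [ 0.2053  1.5614 -0.2089] 0.08516311299696307 [-0.4544 -0.1855  0.5159]
[[-0.0009  0.2608  0.9654]
 [-0.0022  0.9654 -0.2608]
 [-1.     -0.0023 -0.0003]]
scene [[ 0.7732  0.4848 -0.4088  0.9048]
 [ 0.6341 -0.5981  0.4901 -0.4273]
 [-0.0069 -0.6381 -0.7699  0.8638]
 [ 0.      0.      0.      1.    ]] 381.2221168321674
plunger_top 0.53 [0.605  0.2463 0.2187] px [338.5756 134.4071]
mister 0.75 [0.6034 0.2463 0.0293] px [327.8791 183.5131]
mister 0.17 [ 0.4128 -0.1869  0.0251] px [170.5511 249.6705]
cloche_center 0.7 [ 0.4106 -0.1887  0.1005] px [163.5163 233.3113]
cloche_knob 0.85 [ 0.4129 -0.1807  0.1489] px [162.6368 219.9425]
cloche_knob 0.56 [0.4644 0.2264 0.033 ] px [285.0151 164.3926]
cloche_mouth 0.93 [ 0.4165 -0.1867  0.0286] px [171.3516 249.707 ]
pot_rim 0.97 [0.4628 0.2222 0.1221] px [285.1498 143.129 ]
cutting_tip 0.82 [0.4603 0.2236 0.169 ] px [285.5355 129.8263]
pot 0.9 [0.4603 0.225  0.0358] px [283.6776 163.384 ]
saucer 0.81 [0.4649 0.2228 0.0327] px [284.4215 165.2211]
saucer 0.46 [ 0.6053 -0.2143  0.0303] px [218.5211 303.0549]
planter 0
[... 493 characters left out ...]
9.8271 240.808 ]
cloche_center 0.66 [ 0.4117 -0.1862  0.1585] px [343.3859 255.1659]
cloche_center 0.55 [ 0.4108 -0.1817  0.1013] px [336.4911 257.0963]
cloche_mouth 0.58 [ 0.4177 -0.1834  0.0319] px [331.66   256.1192]
pot_rim 0.91 [0.4562 0.2224 0.1211] px [173.7814 239.0143]
cutting_tip 0.69 [0.4583 0.2257 0.1692] px [168.1643 235.9032]
pot 0.74 [0.4607 0.2256 0.0379] px [179.0974 240.7182]
planter 0.67 [ 0.45   -0.0032  0.0315] px [264.1975 244.427 ]
planter 0.62 [ 0.4135 -0.1863  0.1553] px [343.0824 254.4876]
terracotta 0.97 [0.655  0.0272 0.0299] px [252.5751 171.568 ]
can 0.92 [ 0.6043 -0.2243  0.0304] px [342.8715 188.4309]
shelf 0.62 [ 0.533   0.0094 -0.0059] px [259.1412 216.3751]
```

Run:
```python
import cv2
a=cv2.imread("pics/scene0.png")[90:340,110:390];b=cv2.imread("pics/top0.png")[130:300,120:400]
a=cv2.resize(a,(640,571))
cv2.imwrite("pics/sceneC.png",a);cv2.imwrite("pics/topC.png",cv2.resize(b,(784,476)))
```

```text
(no output)
```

View pics/sceneC.png

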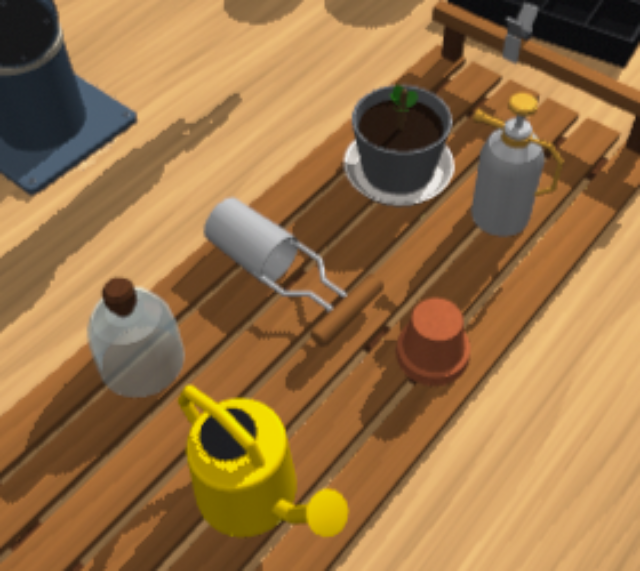

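View pics/topC.png

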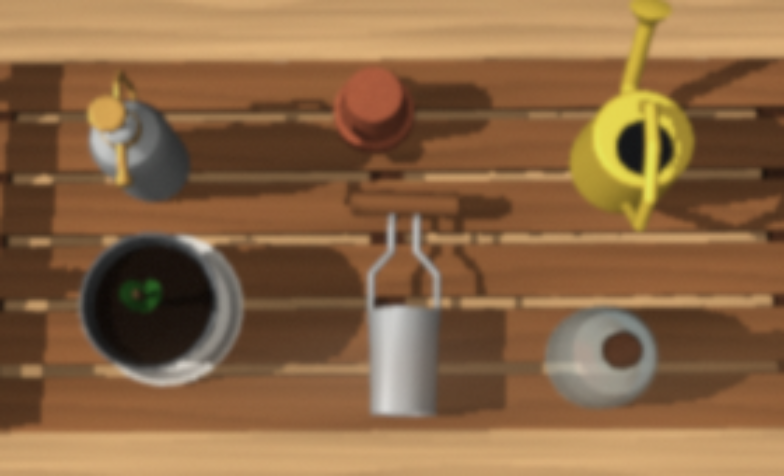

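The views agree with the networks' results: pot at scene px (285,150), mister (333,165), planter (235,205), cloche (165,240), can and terracotta standing apart. Next I'll refine by triangulation.

```bash
cat >> h.py <<'E'
def tri(obs):  # [(frame,(u,v))]
    A=np.zeros((3,3));b=np.zeros(3)
    for f,(u,v) in obs:
        o,d=ray(f,u,v); d=d/np.linalg.norm(d); P=np.eye(3)-np.outer(d,d); A+=P;b+=P@o
    p=np.linalg.solve(A,b); return p,[np.linalg.norm(proj(f,p)-uv) for f,uv in obs]
def ellipse(f,c,rr):  # centre px of projected horizontal disc
    t=np.linspace(0,2*np.pi,60); return np.array([proj(f,c+rr*np.array([np.cos(a),np.sin(a),0])) for a in t])
E
python3 - <<'E'
from h import *
s=bot.grab_frame("scene");t=bot.grab_frame("top")
def blob(f,near,cond,r=9):
    im=cv2.cvtColor(f["image"],cv2.COLOR_BGR2HSV).astype(int); m=cond(im)
    yy,xx=np.mgrid[:384,:512]; m&=np.hypot(xx-near[0],yy-near[1])<r
    return (xx[m].mean(),yy[m].mean()),m.sum()
gold=lambda h:(h[...,0]>12)&(h[...,0]<32)&(h[...,1]>150)&(h[...,2]>130)
a,n=blob(s,(338.5,135),gold,8);b,m=blob(t,(158.2,170.3),gold,7);print(a,n,b,m,tri([(s,a),(t,b)]))
dark=lambda h:(h[...,2]<120)&(h[...,1]>90)
a,n=blob(s,(162.5,219),dark,9);b,m=blob(t,(342.5,255),dark,9);print("knob",a,n,b,m,tri([(s,a),(t,b)]))
V=[]
for f,n in((s,"s"),(t,"t")):
    vis=cv2.resize(f["image"],None,fx=4,fy=4,interpolation=cv2.INTER_CUBIC)
    for c,r,col in(([.4605,.224,.122],.062,(0,0,255)),([.605,.2455,.220],.016,(0,0,255)),([.4125,-.185,.128],.0,(0,0,255)),([.413,-.186,.168],.016,(255,0,0)),([.414,-.1865,.03],.047,(255,0,0))):
        cv2.polylines(vis,[np.int32(4*ellipse(f,np.array(c),r)+1.5)],True,col,1)
    V.append(vis)
g=lambda v,u,w,W=380,H=300:v[w*4-H//2:w*4+H//2,u*4-W//2:u*4+W//2]
cv2.imwrite("pics/fit1.png",np.vstack([np.hstack([g(V[0],310,150),g(V[0],165,235)]),np.hstack([g(V[1],170,215),g(V[1],338,255)])]))
E
```

```text
(np.float64(338.3137254901961), np.float64(134.20915032679738)) 153 (np.float64(158.0754716981132), np.float64(169.4245283018868)) 106 (array([0.6056, 0.2436, 0.2216]), [np.float64(0.07309077096450192), np.float64(0.07821814280964902)])
knob (np.float64(161.84745762711864), np.float64(219.1864406779661)) 177 (np.float64(341.808), np.float64(254.608)) 125 (array([ 0.4136, -0.1829,  0.1548]), [np.float64(0.2623861541839212), np.float64(0.25348372108739803)])
```

View pics/fit1.png

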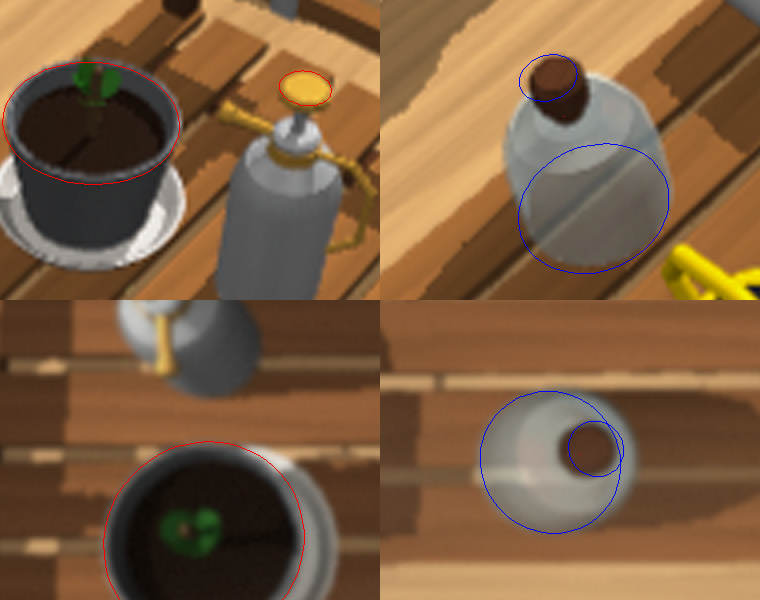

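The rim circle fits in both views. The plunger head is at about (0.605, 0.245, 0.220) and the cloche axis at about (0.414, -0.183). I'll close the fingers and move above the plunger.

step_arm:
  rows:
    - [[1,-3,0,0,0,0,0],[1,0,-1,4,0,0,0],[1,0,-1,4,0,0,0],[1,0,-1,4,0,0,0],[1,0,-1,4,0,0,0],[1,0,-1,4,0,0,0],[1,0,-1,4,0,0,0],[1,0,-1,4,0,0,0],[1,0,-1,4,0,0,0],[1,0,-1,4,0,0,0],[1,0,-1,4,0,0,0],[1,0,-1,4,0,0,0]]
  squeeze: 40

```text
time: 2.7
tcp_pos: [0.5442, 0.2825, 0.2788]
tcp_rot: [0.199, 1.561, -0.195]
contact_force: [0.2, 1.3, 1.3]
width: 0.0
```

step_arm:
  rows:
    - [[1,0,-1,3.5,0,0,0],[1,0,-1,3.3,0,0,0],[1,0,0,0,0,0,0]]

```text
time: 3.0
tcp_pos: [0.6117, 0.2404, 0.2758]
tcp_rot: [0.202, 1.561, -0.202]
contact_force: [0.3, 0.8, -0.4]
width: -0.0001
```

```bash
cat >> h.py <<'E'
def where(target=None):
    s=bot.get_obs(); M=R.from_rotvec(s["tcp_rot"]).as_matrix()
    print("t",s["time"],"tcp",s["tcp_pos"],"F",s["contact_force"],"w",round(s["width"],4)); print("tool x",M[:,0],"y",M[:,1])
    if target is not None: print("tool-axis shift cm",100*M.T@(np.array(target)-s["tcp_pos"]))
    return s,M
E
python3 - <<'E'
from h import *
where([.605,.245,.245])
for c in("wrist","scene"):
    f=bot.grab_frame(c); cv2.imwrite(f"pics/{c}1.png",f["image"]); spots(f,["plunger_top"])
    print(proj(f,np.array([.605,.245,.22])))
a=cv2.imread("pics/wrist1.png");b=cv2.resize(cv2.imread("pics/scene1.png")[60:210,250:420],(435,384))
cv2.imwrite("pics/p1.png",cv2.resize(np.hstack([a,b]),(800,324)))
E
```

```text
t 3.0 tcp [0.6117 0.2404 0.2758] F [ 0.3211  0.7509 -0.3632] w -0.0001
tool x [ 0.0004  0.0004 -1.    ] y [0.2547 0.967  0.0004]
tool-axis shift cm [ 3.0777  0.2743 -0.7695]
plunger_top 0.58 [0.6056 0.2426 0.221 ] px [261.8432 212.7605]
[265.3015 210.431 ]
plunger_top 0.66 [0.6064 0.2442 0.2172] px [338.5175 135.5432]
plunger_top 0.45 [0.6032 0.2486 0.0282] px [328.2043 183.2562]
[338.3791 134.2914]
```

View pics/p1.png

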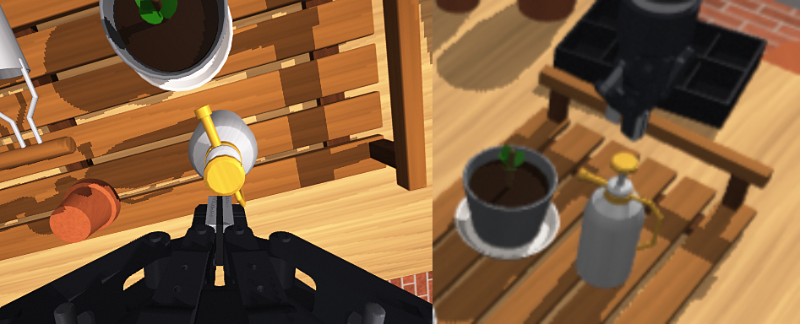

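Wrist view: brass head at about (264,205), just ahead of the fingertips. The scene view shows the fingers above it. Correcting by 7 mm and going down.

step_arm:
  rows:
    - [[1,0.5,0.15,-0.7,0,0,0],[1,1,0,0,0,0,0],[1,1,0,0,0,0,0],[1,0,0,0,0,0,0]]

```text
time: 3.6
tcp_pos: [0.5978, 0.2515, 0.2548]
tcp_rot: [0.196, 1.559, -0.189]
contact_force: [-0.6, -0.6, -0.2]
width: 0.0005
```

Run:
```python
from h import *
where([.6055,.2438,.237])
```

```text
t 3.6 tcp [0.5978 0.2515 0.2548] F [-0.5857 -0.6331 -0.2347] w 0.0005
tool x [ 0.0039  0.0044 -1.    ] y [0.2429 0.97   0.0052]
tool-axis shift cm [ 1.7834 -0.5723  0.926 ]
```

step_arm:
  rows:
    - [[1,0,-0.5,0.8,0,0,0],[1,0,0,0,0,0,0],[1,0,0,0,0,0,0]]

```text
time: 3.9
tcp_pos: [0.6044, 0.2445, 0.2548]
tcp_rot: [0.195, 1.559, -0.188]
contact_force: [-0.5, -0.5, -0.0]
width: -0.0
```

Run:
```python
from h import *
where([.6055,.2438,.237])
```

```text
t 3.9 tcp [0.6044 0.2445 0.2548] F [-0.532  -0.5089 -0.0322] w -0.0
tool x [ 0.004   0.0041 -1.    ] y [0.242  0.9703 0.0049]
tool-axis shift cm [ 1.7849 -0.0477  0.1135]
```

step_arm:
  rows:
    - [[1,0.8,0,0.1,0,0,0],[1,0.7,0,0,0,0,0],[1,0.5,0,0,0,0,0],[1,0.5,0,0,0,0,0]]

```text
time: 4.3
tcp_pos: [0.6069, 0.244, 0.2299]
tcp_rot: [0.197, 1.556, -0.188]
contact_force: [-1.0, -0.1, 3.8]
width: 0.0003
```

Contact, with 3.8 N at about 7 mm of travel. Pressing on.

step_arm:
  rows:
    - [[1,0.5,0,0,0,0,0],[1,0.5,0,0,0,0,0],[1,0.3,0,0,0,0,0]]

```text
time: 4.6
tcp_pos: [0.6069, 0.2441, 0.2187]
tcp_rot: [0.198, 1.553, -0.187]
contact_force: [-1.8, -0.8, 5.7]
width: -0.0001
```

step_arm:
  rows:
    - [[1,0.3,0,0,0,0,0],[1,0.3,0,0,0,0,0]]

```text
time: 4.8
tcp_pos: [0.6073, 0.2442, 0.217]
tcp_rot: [0.199, 1.548, -0.185]
contact_force: [-3.5, -1.0, 14.7]
width: 0.0
```

step_arm:
  rows:
    - [[1,0.2,0,0,0,0,0],[1,0.2,0,0,0,0,0]]

```text
time: 5.0
tcp_pos: [0.6077, 0.2444, 0.2176]
tcp_rot: [0.2, 1.542, -0.183]
contact_force: [-2.2, -1.5, 6.8]
width: -0.0003
```

Run:
```python
from h import *
where()
f=bot.grab_frame("scene"); spots(f,["mister","plunger_top"])
cv2.imwrite("pics/press.png",cv2.resize(f["image"][90:200,260:400],None,fx=4,fy=4,interpolation=cv2.INTER_CUBIC))
```

```text
t 5.0 tcp [0.6077 0.2444 0.2176] F [-2.2341 -1.5313  6.8152] w -0.0003
tool x [ 0.0211  0.0081 -0.9997] y [0.2424 0.9701 0.0129]
mister 0.58 [0.606  0.2478 0.0285] px [328.8927 183.8185]
mister 0.29 [0.4584 0.2212 0.1693] px [284.4496 129.9091]
plunger_top 0.43 [0.6053 0.245  0.1999] px [337.2503 140.3022]
```

View pics/press.png

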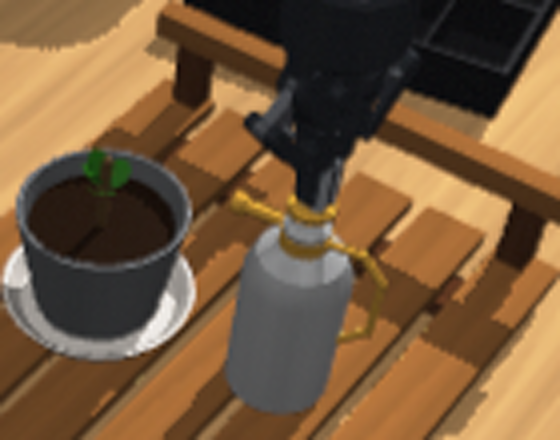

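The picture shows the brass head down against the collar, network height 0.200, i.e. 20 mm travel. One firmer push to be sure of the stop.

step_arm:
  rows:
    - [[1,0.4,0,0,0,0.02,0],[1,0.4,0,0,0,0.02,0]]

```text
time: 5.35
tcp_pos: [0.6083, 0.2443, 0.2172]
tcp_rot: [0.206, 1.574, -0.178]
contact_force: [-2.4, -1.6, 13.3]
width: -0.0001
```

13 N at constant height, so the plunger is at its stop. Retracting up.

step_arm:
  rows:
    - [[1,-1,0,0,0,-0.02,0],[1,-2,0,0,0,0,0],[1,-3,0,0,0,0,0],[0.2,-3,0,0,0,0,0],[-1,0,0,0,0,0,0],[-1,0,0,0,0,0,0]]

```text
time: 5.95
tcp_pos: [0.6071, 0.2431, 0.3086]
tcp_rot: [0.203, 1.554, -0.18]
contact_force: [0.6, -0.6, 0.1]
width: 0.0436
```

Run:
```python
from h import *
s,M=where([.414,-.183,.30])
f=bot.grab_frame("top"); spots(f,["mister","pot_rim"])
f=bot.grab_frame("scene"); spots(f,["plunger_top","mister","pot_rim","saucer"])
```

```text
t 5.95 tcp [0.6071 0.2431 0.3086] F [ 0.5853 -0.6     0.1078] w 0.0436
tool x [ 0.0098  0.0136 -0.9999] y [0.2416 0.9703 0.0156]
tool-axis shift cm [  0.0911 -46.0196  -8.4433]
mister 0.88 [0.6064 0.2429 0.0266] px [175.6643 189.0796]
pot_rim 0.9 [0.4559 0.2249 0.1228] px [172.6216 239.067 ]
plunger_top 0.42 [0.6049 0.2451 0.2225] px [338.5217 133.4982]
mister 0.58 [0.6033 0.2454 0.0273] px [327.5865 184.1328]
pot_rim 0.57 [0.4617 0.2239 0.1206] px [285.1734 143.0231]
saucer 0.75 [0.4612 0.2257 0.0336] px [284.0266 163.897 ]
```

Mister and plunger are back where they were. Moving to above the cloche.

step_arm:
  rows:
    - [[-1,0,-3,-0.6,0,0.006,-0.016],[-1,0,-4,-0.8,0,0,0],[-1,0,-4,-0.8,0,0,0],[-1,0,-4,-0.8,0,0,0],[-1,0,-4,-0.8,0,0,0],[-1,0,-4,-0.8,0,0,0],[-1,0,-4,-0.8,0,0,0],[-1,0,-4,-0.8,0,0,0],[-1,0,-4,-0.8,0,0,0],[-1,0,-3,-0.6,0,0,0],[-1,0,-2,-0.4,0,0,0],[-1,0,0,0,0,0,0]]

```text
time: 7.55
tcp_pos: [0.4244, -0.1382, 0.3018]
tcp_rot: [0.186, 1.569, -0.193]
contact_force: [0.2, 0.7, 0.1]
width: 0.0855
```

Run:
```python
from h import *
s,M=where([.414,-.183,.25])
```

```text
t 7.55 tcp [ 0.4244 -0.1382  0.3018] F [0.2362 0.6991 0.1228] w 0.0855
tool x [-0.0073 -0.0037 -1.    ] y [ 0.2386  0.9711 -0.0054]
tool-axis shift cm [ 5.201  -4.5748  0.09  ]
```

step_arm:
  rows:
    - [[-1,1,-2.5,0,0,0,0.005],[-1,1,-1.5,0,0,-0.007,0],[-1,1,-0.5,0,0,0,0],[-1,0,0,0,0,0,0],[-1,0,0,0,0,0,0]]

```text
time: 8.05
tcp_pos: [0.4142, -0.1806, 0.2705]
tcp_rot: [0.19, 1.56, -0.186]
contact_force: [0.0, -0.1, 0.1]
width: 0.0853
```

Run:
```python
from h import *
s,M=where([.414,-.183,.2])
f=bot.grab_frame("wrist"); spots(f,["cloche_knob","cloche_center","cloche_mouth"])
print(proj(f,np.array([.414,-.183,.153])),proj(f,np.array([.414,-.183,.168])))
v=f["image"].copy()
for c,r in(([.414,-.183,.168],.016),([.414,-.183,.03],.047)): cv2.polylines(v,[np.int32(ellipse(f,np.array(c),r))],True,(0,0,255),1)
cv2.imwrite("pics/w2.png",v)
```

```text
t 8.05 tcp [ 0.4142 -0.1806  0.2705] F [ 0.0013 -0.0862  0.1173] w 0.0853
tool x [ 0.0027  0.0025 -1.    ] y [0.2375 0.9714 0.0031]
tool-axis shift cm [ 7.0519 -0.259   0.0239]
cloche_knob 0.7 [ 0.4129 -0.1868  0.1532] px [252.5452 195.1288]
cloche_center 0.7 [ 0.4105 -0.1797  0.1002] px [259.9554 176.3899]
[257.3265 195.2522] [257.2401 200.591 ]
```

View pics/w2.png

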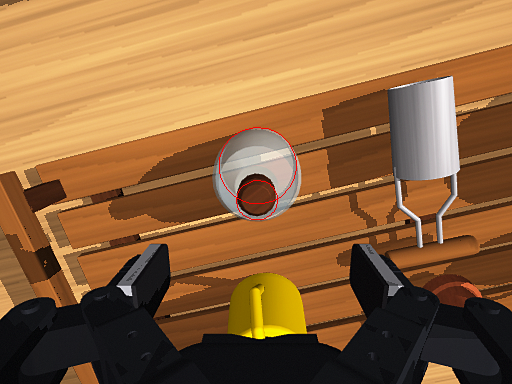

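Knob at (257,197) and dome line up with the projected circles at (0.414, -0.183). Lowering onto the knob.

step_arm:
  rows:
    - [[-1,2,-0.2,0,0,0.003,-0.003],[-1,2,0,0,0,0,0],[-1,2,0,0,0,0,0],[-1,1.5,0,0,0,0,0],[-1,1,0,0,0,0,0],[-1,0.5,0,0,0,0,0],[-1,0,0,0,0,0,0],[-1,0,0,0,0,0,0]]

```text
time: 9.05
tcp_pos: [0.4182, -0.1818, 0.1833]
tcp_rot: [0.18, 1.554, -0.187]
contact_force: [0.0, 1.1, -0.2]
width: 0.0853
```

Run:
```python
from h import *
s,M=where([.414,-.183,.155])
```

```text
t 9.05 tcp [ 0.4182 -0.1818  0.1833] F [ 0.0094  1.0998 -0.1628] w 0.0853
tool x [ 0.0088 -0.0056 -0.9999] y [ 0.2319  0.9727 -0.0034]
tool-axis shift cm [ 2.8219 -0.1998 -0.4091]
```

step_arm:
  rows:
    - [[-1,1,-0.2,-0.4,0,0.01,0.003],[-1,1,0,0,0,0,0],[-1,0.8,0,0,0,0,0],[-1,0,0,0,0,0,0],[-1,0,0,0,0,0,0]]

```text
time: 9.55
tcp_pos: [0.4144, -0.1838, 0.1545]
tcp_rot: [0.183, 1.561, -0.185]
contact_force: [-0.6, -0.3, 0.4]
width: 0.0851
```

Run:
```python
from h import *
s,M=where([.414,-.183,.155])
```

```text
t 9.55 tcp [ 0.4144 -0.1838  0.1545] F [-0.6462 -0.2705  0.3548] w 0.0851
tool x [ 0.0016 -0.0015 -1.    ] y [ 0.2323  0.9726 -0.0011]
tool-axis shift cm [-0.055   0.0652 -0.059 ]
```

In place and level. Closing.

step_arm:
  rows:
    - [[0,0,0,0,0,0,0],[0.2,0,0,0,0,0,0],[0.5,0,0,0,0,0,0],[1,0,0,0,0,0,0],[1,0,0,0,0,0,0],[1,0,0,0,0,0,0]]
  squeeze: 45

```text
time: 10.15
tcp_pos: [0.4148, -0.1838, 0.1553]
tcp_rot: [0.183, 1.56, -0.185]
contact_force: [0.1, -0.6, -0.3]
width: 0.03
```

Run:
```python
from h import *
s,M=where([.414,-.183,.155])
f=bot.grab_frame("scene"); cv2.imwrite("pics/g.png",cv2.resize(f["image"][150:290,90:260],None,fx=4,fy=4,interpolation=cv2.INTER_CUBIC))
```

```text
t 10.15 tcp [ 0.4148 -0.1838  0.1553] F [ 0.0504 -0.5595 -0.3474] w 0.03
tool x [ 0.0026 -0.0018 -1.    ] y [ 0.2322  0.9727 -0.0011]
tool-axis shift cm [ 0.0304  0.0565 -0.0938]
```

View pics/g.png

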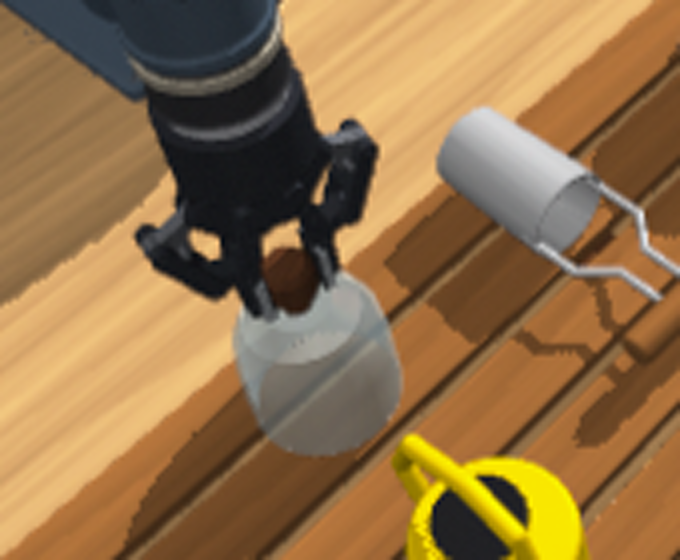

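Opening 30 mm on the 32 mm knob: the pads hold it, clear of the glass. The mouth sits 0.125 m below the TCP. Lifting gently.

step_arm:
  rows:
    - [[1,-0.3,0,0,0,0,0],[1,-0.8,0,0,0,0,0],[1,-1.5,0,0,0,0,0],[1,-2,0,0,0,0,0],[1,-2.5,0,0,0,0,0],[1,-2.5,0,0,0,0,0],[1,-2.5,0,0,0,0,0],[1,-2.5,0,0,0,0,0],[1,-2,0,0,0,0,0],[1,-1,0,0,0,0,0],[1,0,0,0,0,0,0],[1,0,0,0,0,0,0]]

```text
time: 11.4
tcp_pos: [0.4125, -0.1824, 0.3374]
tcp_rot: [0.186, 1.568, -0.183]
contact_force: [0.7, 0.2, -3.0]
width: 0.0303
```

Run:
```python
from h import *
s,M=where([.4605,.224,.345])
f=bot.grab_frame("scene"); spots(f,["cloche_mouth","cloche_knob"])
```

```text
t 11.4 tcp [ 0.4125 -0.1824  0.3374] F [ 0.6686  0.2399 -2.9656] w 0.0303
tool x [-0.0044  0.0026 -1.    ] y [0.2323 0.9726 0.0016]
tool-axis shift cm [-0.6721 40.6492 -4.7766]
cloche_mouth 0.82 [ 0.4117 -0.1804  0.2112] px [156.6061 202.9821]
cloche_knob 0.7 [ 0.4523 -0.0003  0.0315] px [231.3327 210.0043]
cloche_knob 0.61 [ 0.4066 -0.1832  0.3305] px [140.5716 164.7292]
```

Lifted (3.0 N load); the mouth height of 0.211 agrees with the 0.212 expected. Carrying over.

step_arm:
  rows:
    - [[1,-0.5,1,0,0,0,0],[1,-0.3,2,-0.3,0,0,0],[1,0,3,-0.4,0,0,0],[1,0,3.5,-0.5,0,0,0],[1,0,3.5,-0.5,0,0,0],[1,0,3.5,-0.5,0,0,0],[1,0,3.5,-0.5,0,0,0],[1,0,3.5,-0.5,0,0,0],[1,0,3,-0.4,0,0,0],[1,0,2,-0.3,0,0,0],[1,0,1,0,0,0,0],[1,0,0,0,0,0,0]]

```text
time: 12.75
tcp_pos: [0.4401, 0.1319, 0.3406]
tcp_rot: [0.192, 1.583, -0.178]
contact_force: [-0.3, -1.1, -2.9]
width: 0.0302
```

Run:
```python
from h import *
s,M=where([.4605,.224,.345])
```

```text
t 12.75 tcp [0.4401 0.1319 0.3406] F [-0.2703 -1.1041 -2.874 ] w 0.0302
tool x [-0.019   0.0112 -0.9998] y [0.2326 0.9725 0.0064]
tool-axis shift cm [-0.3778  9.433  -0.1685]
```

step_arm:
  rows:
    - [[1,-0.2,2,0,0,-0.012,-0.004],[1,0,3,0,0,-0.012,-0.004],[1,0,2.5,-0.1,0,0,0],[1,0,1,0,0,0,0],[1,0,0,0,0,0,0],[1,0,0,0,0,0,0]]

```text
time: 13.35
tcp_pos: [0.4597, 0.2112, 0.3416]
tcp_rot: [0.182, 1.561, -0.198]
contact_force: [0.4, -0.7, -3.8]
width: 0.03
```

Run:
```python
from h import *
s,M=where([.4605,.224,.345])
f=bot.grab_frame("scene");t=bot.grab_frame("top"); spots(f,["cloche_mouth","cutting_tip","pot_rim"]); spots(t,["cloche_mouth","cutting_tip"])
V=[]
c=s["tcp_pos"]+M[:,0]*.1253
for g,u,w in((f,270,110),(t,160,220)):
    v=cv2.resize(g["image"],None,fx=4,fy=4,interpolation=cv2.INTER_CUBIC)
    for cc,r,col in((c,.047,(0,0,255)),(np.array([.4605,.224,.122]),.062,(255,0,0)),(np.array([.4605,.224,.122]),.058,(255,0,0)),(np.array([.4605,.224,.167]),.003,(255,0,255))):
        cv2.polylines(v,[np.int32(4*ellipse(g,cc,r)+1.5)],True,col,1)
    V.append(v[w*4-280:w*4+280,u*4-200:u*4+200])
cv2.imwrite("pics/over.png",np.hstack(V)); print("mouth",c)
```

```text
t 13.35 tcp [0.4597 0.2112 0.3416] F [ 0.3612 -0.6927 -3.8232] w 0.03
tool x [ 0.     -0.0097 -1.    ] y [ 0.2396  0.9708 -0.0094]
tool-axis shift cm [-0.3477  1.2609 -0.2247]
cloche_mouth 0.81 [0.4564 0.2099 0.2136] px [282.0155 118.9938]
cutting_tip 0.84 [0.4593 0.2271 0.1694] px [286.0183 128.8891]
pot_rim 0.88 [0.4624 0.2217 0.1267] px [285.0055 141.9606]
cloche_mouth 0.73 [0.4588 0.2135 0.2166] px [168.9162 233.166 ]
mouth [0.4597 0.21   0.2164]
```

View pics/over.png

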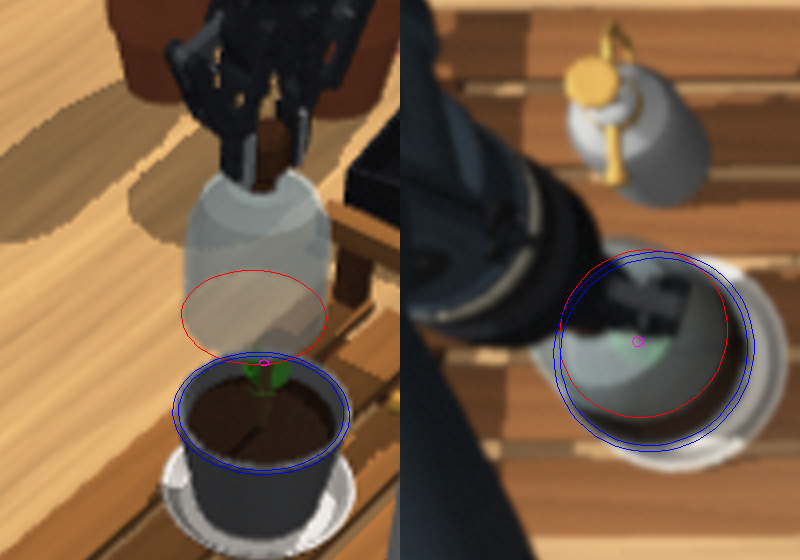

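Scene half: cloche mouth ends just above the cutting tip (264,362), level, and the projected circle lies within ~1 px of the glass edge. Top half: rim circles coincide with the pot. Next, a joint rim fit in the unobstructed first pictures for its height.

Run:
```python
from h import *
from scipy.optimize import minimize
from scipy.ndimage import map_coordinates
F={c:bot.grab_frame(c) for c in("scene","top")}
I={c:cv2.GaussianBlur(cv2.imread(f"pics/{c}0.png").astype(np.float32),(0,0),.7) for c in F}
t=np.linspace(0,2*np.pi,180,endpoint=False); C=np.c_[np.cos(t),np.sin(t),0*t]
def P(f,X):
    q=(X-f["pose"][:3,3])@f["pose"][:3,:3]; return np.c_[f["fx"]*q[:,0]/q[:,2]+f["cx"],f["fy"]*q[:,1]/q[:,2]+f["cy"]]
def samp(im,p): return np.array([map_coordinates(im[...,k],[p[:,1],p[:,0]],order=1) for k in range(3)])
def cost(c,names,a=.06):
    s=0
    for n in names:
        f=F[n]; d=[samp(I[n],P(f,c+r*C)) for r in(.0605,.0635)]
        s-=np.minimum(np.linalg.norm(d[1]-d[0],axis=0),60).mean()
    return s
for names in(("scene","top"),("scene",),("top",)):
    best=min((minimize(cost,np.array([.4605,.224,z]),args=(names,),method="Nelder-Mead",options=dict(initial_simplex=np.array([.4605,.224,z])+np.array([[0,0,0],[.004,0,0],[0,.004,0],[0,0,.006]]))) for z in(.116,.12,.124,.128,.132)),key=lambda r:r.fun)
    print(names,best.x,best.fun)
for z in np.arange(.112,.138,.002):
    r=minimize(lambda xy:cost(np.array([*xy,z]),("scene","top")),[.4605,.224],method="Nelder-Mead",options=dict(initial_simplex=[[.4605,.224],[.4645,.224],[.4605,.228]])); print(round(z,3),r.x,round(r.fun,2))
```

```text
('scene', 'top') [0.4609 0.2263 0.1235] -67.23261260986328
('scene',) [0.4418 0.2576 0.0945] -33.917259216308594
('top',) [0.4687 0.2406 0.0513] -49.351715087890625
0.112 [0.4545 0.2309] -59.01
0.114 [0.4551 0.2304] -61.89
0.116 [0.4575 0.2312] -64.15
0.118 [0.458  0.2304] -65.59
0.12 [0.459  0.2291] -66.26
0.122 [0.4604 0.2273] -67.02
0.124 [0.4611 0.226 ] -67.16
0.126 [0.4621 0.2243] -66.69
0.128 [0.4635 0.2222] -66.57
0.13 [0.4643 0.2207] -66.45
0.132 [0.4651 0.2192] -64.8
0.134 [0.4659 0.218 ] -61.42
0.136 [0.464  0.2215] -54.88
0.138 [0.4644 0.2202] -54.7
```

Rim fit: (0.461, 0.226, 0.1235), consistent with the networks (cutting tip gives 0.124). I use (0.4607, 0.225, 0.124), so mouth z = 0.139 and TCP z = 0.264. Centring first, up here.

step_arm:
  rows:
    - [[1,0,0.7,-0.1,0,0,0.004],[1,0,0.7,-0.1,0,0,0.004],[1,0,0,0,0,0,0],[1,0,0,0,0,0,0]]

```text
time: 14.2
tcp_pos: [0.4612, 0.2275, 0.3419]
tcp_rot: [0.19, 1.559, -0.189]
contact_force: [-0.6, -0.5, -3.2]
width: 0.0303
```

```bash
cat >> h.py <<'E'
def mouth(target=(.4607,.225,.139)):
    s,M=where(); xg=np.array([.0026,-.0018,-1]); xg/=np.linalg.norm(xg)
    e=M.T@xg; m=s["tcp_pos"]+M@np.array([.1253,0,0]); 
    # cloche axis in tool frame as at grasp: tool x at grasp tilt was (.0026,-.0018)
    a=M@np.array([.99999,.0011,-.0029]); m=s["tcp_pos"]+.1253*a
    print("cloche axis",a,"mouth",m,"gap to rim mm",1000*(m[2]-.124)); print("shift cm",100*M.T@(np.array(target)-m),"turn y,z",-e[2],e[1]); return m
E
python3 -c "
from h import *
mouth()"
```

```text
t 14.2 tcp [0.4612 0.2275 0.3419] F [-0.6315 -0.5224 -3.1643] w 0.0303
tool x [ 0.0031  0.0004 -1.    ] y [0.239  0.971  0.0011]
cloche axis [ 0.0006  0.0021 -1.    ] mouth [0.4612 0.2278 0.2166] gap to rim mm 92.55967565810106
shift cm [ 7.7557 -0.2935 -0.0074] turn y,z -1.8520481545230942e-05 -0.0022438447990558124
```

step_arm:
  rows:
    - [[1,0,-0.3,0,0,0,-0.002],[1,0.5,0,0,0,0,0],[1,1,0,0,0,0,0],[1,1,0,0,0,0,0],[1,0.5,0,0,0,0,0],[1,0,0,0,0,0,0]]

```text
time: 14.8
tcp_pos: [0.46, 0.224, 0.308]
tcp_rot: [0.187, 1.561, -0.192]
contact_force: [-0.3, 0.5, -2.4]
width: 0.0303
```

```bash
python3 -c "
from h import *
mouth()"
```

```text
t 14.8 tcp [0.46  0.224 0.308] F [-0.2798  0.4651 -2.3531] w 0.0303
tool x [ 0.0007 -0.0028 -1.    ] y [ 0.239   0.971  -0.0025]
cloche axis [-0.0019 -0.001  -1.    ] mouth [0.4597 0.2239 0.1827] gap to rim mm 58.74070847382629
shift cm [4.3738 0.143  0.0601] turn y,z -0.0016383732324095034 0.0014195629215344912
```

step_arm:
  rows:
    - [[1,0.6,0.1,0.1,0,-0.002,0.001],[1,0.8,0,0,0,0,0],[1,0.8,0,0,0,0,0],[1,0.6,0,0,0,0,0],[1,0.3,0,0,0,0,0],[1,0,0,0,0,0,0],[1,0,0,0,0,0,0]]

```text
time: 15.5
tcp_pos: [0.4611, 0.2245, 0.2736]
tcp_rot: [0.188, 1.56, -0.191]
contact_force: [-0.6, -0.6, -3.1]
width: 0.0302
```

```bash
python3 -c "
from h import *
mouth()"
```

```text
t 15.5 tcp [0.4611 0.2245 0.2736] F [-0.6422 -0.5728 -3.0597] w 0.0302
tool x [ 0.002  -0.0026 -1.    ] y [ 0.2391  0.971  -0.002 ]
cloche axis [-0.0005 -0.0008 -1.    ] mouth [0.461  0.2244 0.1483] gap to rim mm 24.289092755464313
shift cm [ 0.9287  0.0489 -0.0433] turn y,z -0.00038453292210920663 0.0009119044440259547
```

step_arm:
  rows:
    - [[1,0.4,0.05,0,0,0,0.001],[1,0.3,0,0,0,0,0],[1,0.2,0,0,0,0,0],[1,0,0,0,0,0,0],[1,0,0,0,0,0,0],[1,0,0,0,0,0,0]]

```text
time: 16.1
tcp_pos: [0.4617, 0.2253, 0.2649]
tcp_rot: [0.189, 1.558, -0.19]
contact_force: [-0.2, -0.2, -2.6]
width: 0.0304
```

Run:
```python
from h import *
c=mouth()
f=bot.grab_frame("scene");t=bot.grab_frame("top"); spots(f,["cloche_mouth","cloche_knob","pot_rim"]); spots(t,["cloche_mouth","pot_rim"])
V=[]
for g,u,w in((f,280,130),(t,170,230)):
    v=cv2.resize(g["image"],None,fx=5,fy=5,interpolation=cv2.INTER_CUBIC)
    k=cv2.resize(g["image"],None,fx=5,fy=5,interpolation=cv2.INTER_CUBIC)
    for cc,r,col in((c,.047,(0,0,255)),(np.array([.4607,.225,.124]),.062,(255,0,0))):
        cv2.polylines(v,[np.int32(5*ellipse(g,cc,r)+2)],True,col,1)
    V.append(np.vstack([x[w*5-150:w*5+150,u*5-190:u*5+190] if u==170 else x[w*5-120:w*5+180,u*5-190:u*5+190] for x in(k,v)]))
cv2.imwrite("pics/fin.png",np.hstack(V))
```

```text
t 16.1 tcp [0.4617 0.2253 0.2649] F [-0.1771 -0.1936 -2.6167] w 0.0304
tool x [ 0.0042 -0.0009 -1.    ] y [0.239  0.971  0.0002]
cloche axis [ 0.0017  0.0009 -1.    ] mouth [0.4619 0.2254 0.1396] gap to rim mm 15.600294065934412
shift cm [ 0.0595 -0.0662 -0.1099] turn y,z 0.0013591742103351676 -0.0012854413662274264
cloche_mouth 0.56 [0.4624 0.2228 0.1376] px [285.4273 138.868 ]
cloche_knob 0.67 [0.4585 0.2288 0.259 ] px [287.8899 101.636 ]
pot_rim 0.83 [0.4627 0.2222 0.1259] px [285.1852 142.1208]
cloche_mouth 0.96 [0.4624 0.2264 0.1396] px [170.6574 235.6431]
```

View pics/fin.png

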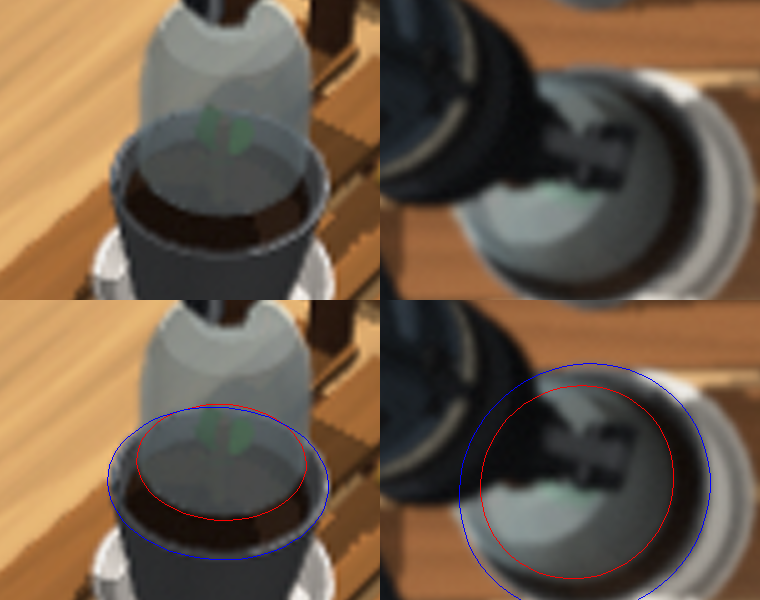

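Leaves show clear inside the glass. The glass mouth is concentric with the rim, and both lie about 1 px from the projected circles with the same offset. One last 1 mm centring and settle.

step_arm:
  rows:
    - [[1,0,-0.05,-0.1,0,0.001,-0.001],[1,0,0,0,0,0,0],[1,0,0,0,0,0,0],[1,0,0,0,0,0,0],[1,0,0,0,0,0,0],[1,0,0,0,0,0,0]]

```text
time: 17.05
tcp_pos: [0.4605, 0.225, 0.2649]
tcp_rot: [0.188, 1.559, -0.19]
contact_force: [0.6, 0.9, -3.3]
width: 0.03
```

Run:
```python
from h import *
mouth()
f=bot.grab_frame("scene"); spots(f,["mister","pot","saucer","planter"]); f=bot.grab_frame("top"); spots(f,["cloche_mouth","terracotta","can"])
mouth()
```

```text
t 17.05 tcp [0.4605 0.225  0.2649] F [ 0.6313  0.8576 -3.3038] w 0.03
tool x [ 0.0029 -0.0017 -1.    ] y [ 0.239   0.971  -0.0009]
cloche axis [ 0.0004  0.0001 -1.    ] mouth [0.4606 0.225  0.1396] gap to rim mm 15.639990407544769
shift cm [0.064  0.0026 0.0127] turn y,z 0.000295425387976576 -0.00021341785458630833
mister 0.66 [0.6048 0.2471 0.0292] px [328.439  183.6044]
pot 0.88 [0.463  0.2257 0.0307] px [284.4642 164.8392]
pot 0.67 [0.6054 0.2489 0.22  ] px [339.3489 133.5339]
saucer 0.61 [0.4624 0.2218 0.0346] px [283.578  164.5893]
planter 0.78 [ 0.451  -0.0001  0.029 ] px [231.0828 210.2638]
cloche_mouth 0.8 [0.4615 0.2277 0.1408] px [169.9995 235.9586]
terracotta 0.73 [0.6546 0.0285 0.0326] px [252.1062 171.4386]
can 0.78 [ 0.6038 -0.2266  0.0274] px [343.4669 188.8545]
can 0.2 [0.6061 0.2431 0.0269] px [175.5669 189.1589]
t 17.5 tcp [0.4605 0.225  0.2649] F [-1.2865 -0.6917 -3.0348] w 0.0302
tool x [ 0.0029 -0.0017 -1.    ] y [ 0.2391  0.971  -0.0009]
cloche axis [ 0.0004  0.0001 -1.    ] mouth [0.4606 0.225  0.1396] gap to rim mm 15.64084927714951
shift cm [0.0641 0.0037 0.0116] turn y,z 0.00030259052069649605 -0.000212131014406416
```

Everything is steady, level and centred, and nothing else moved. Handing in.

```bash
python3 -c "
from station import bot
print(bot.finish_job())"
```

```text
the job is handed in; nothing more can be done
None
```

The cutting is misted, and the arm is holding the cloche still over the pot. Its mouth is about 15.6 mm above the rim, centred and level. I handed in at about 17.5 s of the 56 s allowed; no verdict was reported.

- **Misting:** I pressed the plunger to its stop before touching the cloche. It travelled about 20 mm and took 13–15 N without going further. It then rose again, and the mister did not move.
- **Cloche:** I lifted it by the knob, and the 3 N load matched its weight. I carried it with the mouth at least 0.21 m above the table and brought it straight down. The last reading put the mouth within 1 mm of the estimated pot centre, tilted less than 0.1°, and steady over 0.45 s. No unexpected force showed on the way down, and the picture shows the leaves clear of the glass.
- **Other things:** The mister, pot, saucer, planter, terracotta pot and can were found where they started, within the networks' error of about 4 mm.

**Uncertainty in the gap:** My estimates of the rim height ranged from 0.121 to 0.127 m. I used 0.124 m, from a fit to the rim in two camera views and from the cutting's tip, so the gap is good to about 3 mm. The camera overlays were about 1 px off, in the same direction for glass and pot, so the gap itself is hardly affected.

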